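# Lay out the stationery set for its photograph

### The arm

A 6-joint arm with a two-finger parallel gripper is mounted at the origin on a cart in front of the work surface, level with it; the furniture and walls round the work are solid. World frame = base frame: x ahead of the robot, y to its left, z up, the work surface at z = 0. Lengths are in m, angles in rad, forces in N, time in s.
With the tool pointing down it reaches from about 0.275 to 0.725 m from the base axis. Payload 15.9 kg.
Tool frame: the origin (TCP) lies midway between the tips of the shut fingers; the grasp point (between the pads) lies 19 mm behind it; z points along the fingers, y is the line along which they close (so a half turn about z gives the same grasp; the last joint's range is limited). The gripper opens to 85 mm and grips with 20 to 120 N. Pads are 22 mm wide; open, the fingers measure 114 mm over their backs; the gripper's body (76 mm by 85 mm) begins 54 mm behind the grasp point. The pads swing forward as they close: fully open they stand 13 mm farther back than shut.
Start: joints at [1.119, 0.213, -0.034, 1.323, 0, 1.571], TCP at [0.218, 0.45, 0.231] pointing down, gripper open.
Joint ranges: [-2.98, 2.98], [-0.74, 1.72], [-1.14, 1.35], [-2.1, 2.04], [-1.57, 1.44], [-3.14, 3.14]. Speed limits (rad/s): [1.89, 1.89, 2.39, 2.57, 3.14, 3.14].

### API

Orientations are given as [roll, pitch, yaw] about the fixed x, y, z axes, in that order (R = Rz(yaw) Ry(pitch) Rx(roll)).
In Python, from workcell import manip gives the robot as it stands.
- The arm moves only by the shell command python3 nudge.py [OPENING], which reads ROWS from standard input. ROWS is one flat JSON list of numbers that holds 1 to 10 rows one after another, with no inner brackets; each row has 4 numbers: dx, dy, dz in m, then a turn about the tool's z in rad; each row is the pose to reach, as a shift and turn from the pose commanded when the command began, along the tool's axes at that moment; what a row does not reach only later rows make up. A row lasts 1/12 s, in which the tool goes at most 0.0417 m and 0.125 rad, less where a joint would pass 70% of its speed; a pose out of reach is approached as far as the arm can. OPENING is the finger opening in m, set as the command begins (- or left out keeps the last). The fingers move at their own pace and stop on an object; the grip force is fixed at half the most. Time passes only in rows, so rows that do not move let the fingers close. It prints the time, the measured TCP pose, the force, the opening and the grip force at its end. Input that does not fit is refused with a message, and nothing moves.
- manip.state(): the state, without advancing time (a new reading comes with each control period).
- manip.camera(name): name is "side" or "top"; returns the picture (420x560x3 uint8, red, green, blue); there is no depth.
- manip.get_calibration(name): a dict with "K" (3x3 intrinsics, pixels), "pose" (4x4, takes a point from camera to world coordinates). Camera axes: x right, y up, looking along -z (the intrinsics and any distortion apply to the point x, -y, -z); pixel columns grow to the right and rows downward; lengths in m; the calibration is good to about 2 mm. A picture is of the moment at which its call begins. get_calibration takes no time and is no camera call.
- manip.sign_off(): hands the job in; it is judged then, once.
The state is a dict: "clock": time; "qpos": joint angles; "joint_vel": joint speeds; "joint_torque": joint torques, N m; "eef_pos": TCP position; "ee_rot": TCP orientation; "contact_force": force on the tool from outside, world axes, zero at the start; "ft_torque": the same for the moment, N m; "opening": finger opening in m; "grasp_force": force on a finger pad.
Only numpy, scipy, OpenCV 4.12 (cv2) and the standard library are available. Lean on these libraries where they do the work, as an engineer would, in place of code of your own. Each camera call takes 0.05 s, during which the arm holds its last target. There are 200 camera calls.

### The job

Set out the stationery on the wooden board for its photograph, in one straight row along the middle of the board, evenly spaced (centre to centre) between the candle jar and the camera lens that already stand on it: the large tape roll next to the candle jar, the block of notes in the middle and square to the board, the glue stick standing next to the lens. Then lay the small tape roll centrally on top of the large one, and the eraser flat on the middle of the block of notes. Let go of everything, and leave the film canister and the earbud case where they are.

Things in the scene. Friction and masses are not known exactly. Their poses are not given: they have to be found in the camera images.
- board: flat brown wooden board, fixed, 110 (x) x 490 (y) x 8 mm. It and all loose things lie on a grey felt desk mat 3 mm thick: their undersides start 3 mm above the desk, the board's top is 11 mm above it. Origin: centre of its underside; y along its length, x across. Jar and lens stand on its long centre line 200 mm either side of its centre, so the five places of the row are 100 mm apart.
- jar: clear glass candle jar with a cream candle, round, 76 mm across, 90 mm tall; fixed on one end of the board (which end changes). Origin: centre of its underside, on the board's top.
- lens: black spare camera lens standing on its cap, round, 68 mm across, 71 mm tall; fixed on the other end of the board. Origin: centre of its underside, on the board's top.
- note_block: loose plain off-white block of notes, a rigid box 60 (x) x 50 (y) x 26 (z) mm, lying on the mat. Origin: centre of its underside.
- large_roll: loose large tape roll lying flat, a ring 52 mm across and 15 mm tall with a wide hole through it. Origin: centre of its underside.
- small_roll: loose small tape roll lying flat, a ring 44 mm across and 10 mm tall with a wide hole through it. Origin: centre of its underside.
- glue_stick: loose glue stick standing upright on the mat, round, 25 mm across, 91 mm tall. Origin: centre of its underside.
- eraser: loose small flat eraser in a card sleeve, 20 (x) x 43 (y) x 12 (z) mm. Origin: centre of its underside.
- film_can: loose film canister with a press lid, standing upright among the stationery, round, 34 mm across, 52 mm tall; not to be moved. Origin: centre of its underside.
- earbuds: loose closed rounded earbud case lying to the right, 48 x 58 x 24 mm; not to be moved. Origin: centre of its underside.

How it is judged:
By the outcome, as a careful person would: the job done as asked, in the order asked, and still so for the second after the job is handed in, with the robot touching nothing.
It also fails if it takes over 125 s, if anything falls off the work surface, if the arm or the gripper's body presses on something with over 40 N, if the wrist force passes 120 N, or if a joint passes its speed limit or range.

## Working session

There is one attempt and no reset: what is moved stays moved. The work goes in short steps, Python scripts to look and compute and a shell command to move; the robot and the scene stay as the last step left them, time stands still between calls to the robot, and variables do not carry over. Pictures are saved under pics/ and viewed, at most 14 in all, crops included, and the job is handed in when it is done.

```bash
ls; mkdir -p pics
python3 - <<'E'
from workcell import manip
import cv2,numpy as np
for n in("top","side"):
    im=manip.camera(n); cv2.imwrite(f"pics/{n}0.png",im[:,:,::-1])
    c=manip.get_calibration(n); print(n,np.round(c["K"],1).tolist(),np.round(c["pose"],4).tolist(),[k for k in c])
print(manip.state())
E
```

```text
nudge.py
pics
workcell.py
top [[418.7, 0.0, 285.2], [0.0, 418.7, 208.1], [0.0, 0.0, 1.0]] [[-0.1031, 0.9683, -0.2276, 0.3229], [-0.9947, -0.1002, 0.0243, -0.1514], [0.0007, 0.2289, 0.9735, 0.996], [0.0, 0.0, 0.0, 1.0]] ['K', 'pose']
side [[461.0, 0.0, 283.8], [0.0, 461.0, 216.9], [0.0, 0.0, 1.0]] [[0.9993, 0.0309, -0.0226, 0.5345], [-0.0352, 0.505, -0.8624, -1.1368], [-0.0152, 0.8626, 0.5057, 0.5909], [0.0, 0.0, 0.0, 1.0]] ['K', 'pose']
{'clock': 0.1, 'qpos': array([ 1.11899804e+00,  2.13304060e-01, -3.49750788e-02,  1.32350384e+00,
        1.02430892e-05,  1.57079305e+00]), 'joint_vel': array([ 0.00018763, -0.00139153,  0.0014875 , -0.00250694,  0.00057983,
        0.00056403]), 'joint_torque': array([-1.58908213e-03, -6.87241673e+01,  4.87809920e+01,  1.19609383e-02,
       -1.55067705e-04,  2.86222280e-05]), 'eef_pos': array([0.21815744, 0.44956176, 0.23087553]), 'ee_rot': array([-3.14060600e+00, -1.02463154e-05,  2.68979764e+00]), 'contact_force': array([-0.15569597,  0.39584668,  0.36153819]), 'ft_torque': array([-0.03572018,  0.03280934,  0.01308402]), 'grasp_force': 0.0, 'opening': 0.08513764422372226}
```
View pics/top0.png

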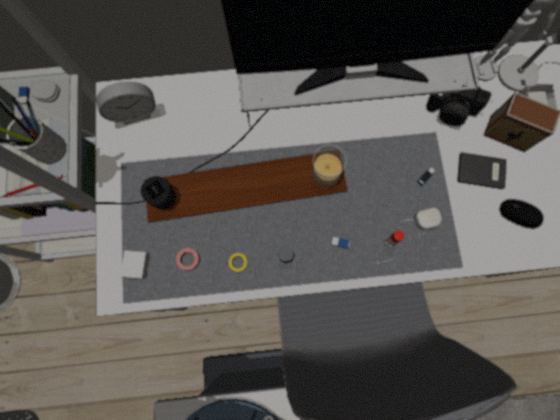

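View pics/side0.png

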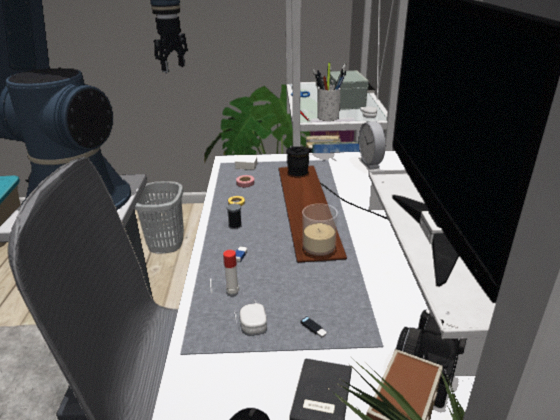

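The top view shows the lens at (157,192), the jar at (328,168), the note block at (134,264), the red/pink (large) roll at (187,259) and the yellow (small) roll at (237,262). It also shows the film can at (287,256), the eraser at (341,243), the glue stick's red cap at (398,237) and the earbuds at (428,218). The side view agrees, and the jar is at the −y end of the board.

Create h.py:
```python
from workcell import manip
import cv2,numpy as np
def ray(n,p):
    c=manip.get_calibration(n);K=c["K"];T=np.array(c["pose"])
    d=np.array([(p[0]-K[0][2])/K[0][0],-(p[1]-K[1][2])/K[1][1],-1.])
    return T[:3,3],T[:3,:3]@d
def onz(n,p,z):
    o,d=ray(n,p); return o+d*(z-o[2])/d[2]
def proj(n,P):
    c=manip.get_calibration(n);K=c["K"];T=np.array(c["pose"])
    q=T[:3,:3].T@(np.array(P)-T[:3,3]); return np.array([K[0][2]+K[0][0]*q[0]/-q[2],K[1][2]-K[1][1]*q[1]/-q[2]])
def tri(a,b):
    (o1,d1),(o2,d2)=ray("top",a),ray("side",b)
    s=np.linalg.lstsq(np.c_[d1,-d2],o2-o1,rcond=None)[0]
    p,q=o1+d1*s[0],o2+d2*s[1]; return (p+q)/2,np.linalg.norm(p-q)
def blobs(im,mask,roi,mina=12):
    x0,y0,x1,y1=roi; m=np.zeros(im.shape[:2],np.uint8); m[y0:y1,x0:x1]=mask[y0:y1,x0:x1]*255
    cs,_=cv2.findContours(m,cv2.RETR_EXTERNAL,cv2.CHAIN_APPROX_NONE)
    return [c for c in cs if cv2.contourArea(c)>=mina]
def hsv(im): return cv2.cvtColor(im,cv2.COLOR_RGB2HSV).astype(int)
```

Run:
```python
from h import *
R={"top":(118,140,462,305),"side":(180,145,365,350)}
for n in("top","side"):
    im=cv2.imread(f"pics/{n}0.png")[:,:,::-1].copy();h=hsv(im);H,S,V=h[...,0],h[...,1],h[...,2]
    ms={"red":((H<8)|(H>170))&(S>90)&(V>90),"yel":(H>18)&(H<35)&(S>130)&(V>90),"blue":(H>100)&(H<125)&(S>120)&(V>60),"white":(S<50)&(V>140),"black":V<32,
    "board":(H<15)&(S>120)&(V<140)&(V>25)}
    for k,m in ms.items():
        for c in blobs(im,m,R[n]):
            r=cv2.minAreaRect(c);print(n,k,cv2.contourArea(c),np.round(c.reshape(-1,2).mean(0),1),cv2.boundingRect(c),np.round(r[0]+r[1]+(r[2],),1))
x=cv2.imread("pics/top0.png")[215:285,120:310];cv2.imwrite("pics/c1.png",cv2.resize(x,None,fx=4,fy=4,interpolation=2))
a=cv2.resize(cv2.imread("pics/top0.png")[200:270,320:450],None,fx=3,fy=3);b=cv2.resize(cv2.imread("pics/side0.png")[150:330,190:290],None,fx=3,fy=3)
o=np.zeros((540,790,3),np.uint8);o[:210,:390]=a;o[:540,400:700]=b;
cv2.imwrite("pics/c2.png",o)
```

```text
top red 84.5 [398.8 235.2] (394, 230, 11, 12) [399.  235.5  11.   10.   90. ]
top yel 243.0 [237.6 262. ] (229, 253, 18, 19) [237.5 262.   18.   17.   90. ]
top yel 28.0 [331.1 161.1] (321, 155, 17, 16) [330.6 160.5  19.2  10.2  40.2]
top blue 47.5 [343.1 242.7] (339, 239, 9, 9) [343.2 242.6   8.2   7.3  18.4]
top white 21.5 [334.8 240.4] (332, 238, 6, 6) [334.5 240.5   5.    5.   90. ]
top white 297.0 [429.  217.2] (418, 208, 23, 19) [429.  217.6  16.6  21.7  77.5]
top white 2991.0 [247.5 280.5] (118, 205, 344, 100) [289.5 254.5  99.  343.   90. ]
top white 58.0 [119. 186.] (118, 171, 3, 31) [119. 186.  30.   2.  90.]
top white 1134.0 [454.4 192.7] (438, 140, 24, 117) [449.5 198.  116.   23.   90. ]
top white 536.5 [288.3 142.9] (231, 140, 116, 12) [288.  140.7  10.2 115.5  84.4]
top white 1814.0 [170.2 148.4] (118, 140, 120, 26) [177.5 152.5  25.  119.   90. ]
top black 740.5 [159.1 192.8] (142, 178, 35, 32) [159.2 192.6  35.8  27.7  26.6]
top board 21.0 [396.1 237.6] (391, 231, 13, 11) [396.5 237.5   9.9   8.5  45. ]
top board 6263.5 [242.4 188.9] (147, 155, 200, 67) [244.3 185.2 
[... 206 characters left out ...]
(236, 250, 9, 8) [239.5 253.2   8.2   5.9  21.8]
side blue 160.0 [335.8 147.3] (314, 145, 45, 7) [336. 148.   6.  44.  90.]
side white 17.5 [342.2 348.8] (320, 348, 45, 2) [342.  348.5   1.   44.   90. ]
side white 26316.5 [281.7 264.9] (180, 154, 185, 196) [272.  251.5 195.  184.   90. ]
side white 2010.0 [341.3 174.5] (309, 152, 56, 57) [336.5 180.   56.   55.   90. ]
side black 140.0 [234.4 218.8] (229, 211, 12, 17) [234.5 219.2  15.5  11.   83.7]
side black 440.5 [298.2 158.4] (287, 147, 25, 29) [297.5 161.3  23.6  28.4   8.7]
side board 98.0 [229.5 261.1] (224, 255, 12, 13) [229.5 261.   11.   12.    0. ]
side board 2089.5 [308.8 220. ] (279, 166, 67, 96) [312.  213.  101.2  48.2  78.7]
```

View pics/c1.png

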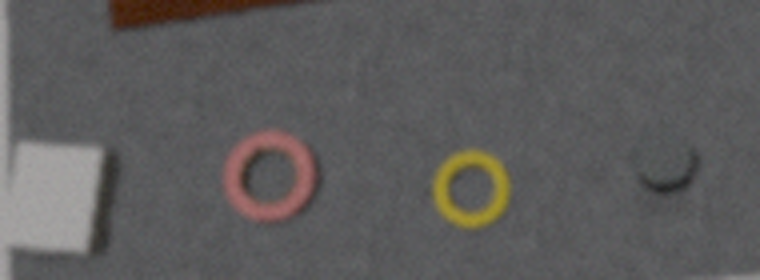

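View pics/c2.png

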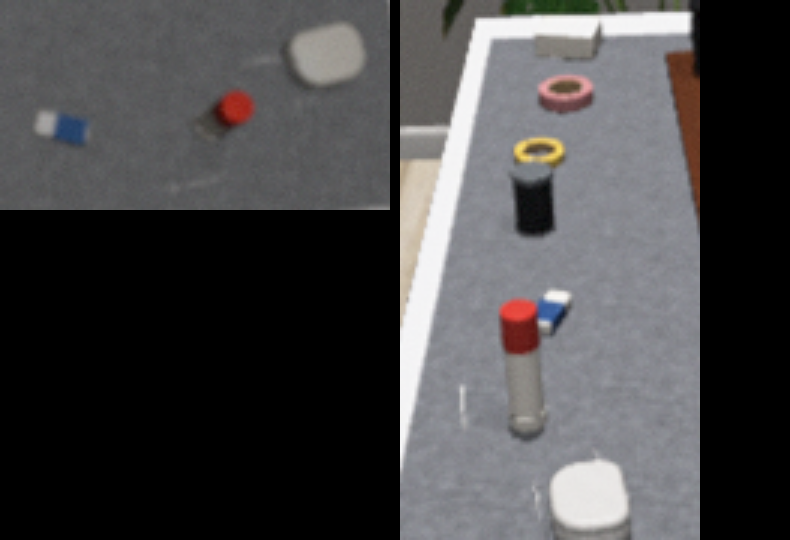

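The crops show the note block lying nearly square in image axes, with top-face corners at about (124,251), (145,252), (142,277) and (122,276). The pink ring is the larger of the two. The glue stick is upright, its cap at (398,236), and the eraser is at (340,242), turned about 15°. I'll measure these with sub-pixel edges.

```bash
python3 - <<'E'
from h import *
T=cv2.imread("pics/top0.png")[:,:,::-1].astype(float);S=cv2.imread("pics/side0.png")[:,:,::-1].astype(float)
T=cv2.GaussianBlur(T,(0,0),.6);S=cv2.GaussianBlur(S,(0,0),.6)
rb=T[...,0]-T[...,2]
def cross(v,lo,hi,th,first=True):
    s=v[lo:hi]>th; i=np.where(s[1:]!=s[:-1])[0]
    if len(i)==0:return None
    i=i[0] if first else i[-1]; i+=lo
    return i+(th-v[i])/(v[i+1]-v[i])
# board edges
bot=[(x,cross(rb[:,x],185,240,20,False)) for x in range(185,300,4)]
top=[(x,cross(rb[:,x],145,190,20)) for x in range(185,300,4)]
lef=[(cross(rb[y],135,165,20),y) for y in range(208,217)]
rig=[(cross(rb[y],335,360,20,False),y) for y in range(162,186,2)]
W={}
for k,e in dict(bot=bot,top=top,lef=lef,rig=rig).items():
    e=[p for p in e if None not in p]
    P=np.array([onz("top",p,.011)[:2] for p in e],np.float32)
    l=cv2.fitLine(P,cv2.DIST_HUBER,0,1e-4,1e-4).ravel();W[k]=l;print(k,len(e),np.round(l,4),np.degrees(np.arctan2(l[1],l[0])))
def inter(a,b):
    s=np.linalg.solve(np.c_[a[:2],-b[:2]],b[2:]-a[2:]);return a[2:]+a[:2]*s[0]
C={a+b:inter(W[a],W[b]) for a in("top","bot") for b in("lef","rig")};print(C)
print("w",np.linalg.norm(C["toplef"]-C["botlef"]),"l",np.linalg.norm(C["toplef"]-C["toprig"]),"c",sum(C.values())/4)
# rings
for nm,roi_t,roi_s in(("red",(172,243,204,276),(230,172,260,190)),("yel",(224,249,252,276),(222,193,250,208))):
    out=[]
    for I,(x0,y0,x1,y1),n in((T,roi_t,"top"),(S,roi_s,"side")):
        u=4;d=(I[...,0]-I[...,2])[y0:y1,x0:x1];d=cv2.resize(d,None,fx=u,fy=u,interpolation=2)
        m=(d>.45*np.percentile(d,97)).astype(np.uint8)
        c=max(cv2.findContours(m,0,1)[0],key=cv2.contourArea)
        e=cv2.fitEllipse(c);q=((e[0][0]+.5)/u-.5+x0,(e[0][1]+.5)/u-.5+y0);out.append(q);print(nm,n,np.round(q,2),np.array(e[1])/u,cv2.boundingRect(c))
    zt=.018 if nm=="red" else .013
    print(nm,"tri",tri(*out),"onz mid",onz("top",out[0],zt-.005),onz("side",out[1],zt-.005))
E
python3 - <<'E'
from h import *
T=cv2.imread("pics/top0.png")[:,:,::-1].astype(float);S=cv2.imread("pics/side0.png")[:,:,::-1].astype(float)
u=4
def big(I,x0,y0,x1,y1): return cv2.resize(I[y0:y1,x0:x1],None,fx=u,fy=u,interpolation=2)
def back(p,x0,y0): return ((p[0]+.5)/u-.5+x0,(p[1]+.5)/u-.5+y0)
def biggest(m): return max(cv2.findContours(m.astype(np.uint8),0,1)[0],key=cv2.contourArea)
# note block in top: gray threshold
b=big(T.mean(2),121,243,155,285);f=np.percentile(b,30);print("felt",f,"max",np.percentile(b,95))
c=biggest(b>(f+np.percentile(b,95))/2);r=cv2.minAreaRect(c)
pts=[back(p,121,243) for p in cv2.boxPoints(r)];Wp=np.array([onz("top",p,.029) for p in pts])
print("note px",np.round(pts,1).tolist(),np.round(Wp[:,:2],4).tolist(),"c",Wp.mean(0),"sides",np.linalg.norm(np.diff(Wp,axis=0),axis=1))
print("approx",[np.round(back(p[0],121,243),1).tolist() for p in cv2.approxPolyDP(c,6,True)])
# glue cap
r=big(T[...,0]-T[...,2],385,222,412,250);c=biggest(r>.5*r.max());(x,y),rad=cv2.minEnclosingCircle(c);e=cv2.fitEllipse(c);p=back(e[0],385,222)
print("glue top",p,np.array(e[1])/u,onz("top",p,.094),onz("top",p,.084))
r=big(S[...,0]-S[...,2],218,244,242,274);c=biggest(r>.5*r.max());bx=cv2.boundingRect(c);print("cap side",[back((bx[0],bx[1]),218,244),back((bx[0]+bx[2],bx[1]+bx[3]),218,244)])
ct=back((bx[0]+bx[2]/2,bx[1]+12),218,244);print("tri cap",tri(p,ct))
# eraser
d=np.abs(T-np.median(T[225:262,325:360].reshape(-1,3),0)).max(2)
b=big(d,325,228,358,258);c=biggest(b>.4*np.percentile(b,98));r=cv2.minAreaRect(c);pts=[back(q,325,228) for q in cv2.boxPoints(r)];Wp=np.array([onz("top",q,.015) for q in pts])
print("eraser",np.round(pts,1).tolist(),np.round(Wp[:,:2],4).tolist(),Wp.mean(0),np.linalg.norm(np.diff(Wp,axis=0),axis=1))
e=Wp[1]-Wp[0];print(np.degrees(np.arctan2(e[1],e[0])))
E
```

```text
bot 29 [ 0.0573 -0.9984  0.565  -0.0556] -86.71518
top 29 [ 0.0579 -0.9983  0.6744 -0.0647] -86.68127
lef 9 [0.9992 0.0403 0.578  0.1574] 2.3089035
rig 12 [ 0.9987  0.0507  0.6274 -0.3283] 2.906624
{'toplef': array([0.6613351, 0.1608046], dtype=float32), 'toprig': array([ 0.689515  , -0.32515833], dtype=float32), 'botlef': array([0.5528192 , 0.15642929], dtype=float32), 'botrig': array([ 0.58077615, -0.33067942], dtype=float32)}
w 0.10860409 l 0.4867793 c [ 0.6211114  -0.08465096]
red top [186.98 258.58] [22.33284378 23.35533524] (16, 18, 93, 92)
red side [244.79 180.26] [11.6506567  18.16632271] (25, 12, 72, 47)
red tri (array([0.45558253, 0.06588049, 0.01203708]), np.float64(0.00015756044407620065)) onz mid [0.45553122 0.06568189 0.013     ] [0.45563881 0.06384204 0.013     ]
yel top [237.51 261.86] [19.00917053 19.31019402] (17, 14, 77, 79)
yel side [236.26 199.76] [ 8.62974453 17.67470551] (24, 11, 67, 37)
yel tri (array([ 0.43654135, -0.05130829,  0.0116327 ]), np.float64(0.0014417363609911694)) onz mid [ 0.4362416 -0.0510612  0.008    ] [ 0.43662171 -0.04421347  0.008     ]
fel
[... 381 characters left out ...]
, 242.6], [122.1, 284.4], [122.6, 276.1], [140.9, 276.9], [144.9, 252.4], [124.9, 250.1], [122.1, 254.9]]
glue top (398.43171405792236, 235.37952327728271) [10.018116   10.61972046] [ 0.44763099 -0.41317693  0.094     ] [ 0.44901415 -0.4160786   0.084     ]
cap side [(223.125, 249.625), (234.875, 257.625)]
tri cap (array([ 0.44813664, -0.41369543,  0.09208696]), np.float64(0.0004856865951098559))
eraser [[330.20001220703125, 244.1999969482422], [332.70001220703125, 235.39999389648438], [349.5, 240.1999969482422], [347.0, 249.0]] [[0.4544, -0.2724], [0.4745, -0.281], [0.459, -0.3191], [0.439, -0.3103]] [ 0.45673705 -0.29570743  0.015     ] [0.02185795 0.04108252 0.021805  ]
-23.05695729367062
```

```bash
cat > go.py <<'E'
# prints tool-axis shift+turn from the present pose to x y z closing-angle(deg)
import sys
from h import *
from scipy.spatial.transform import Rotation as Ro
s=manip.state();R=Ro.from_euler("xyz",s["ee_rot"]).as_matrix()
x,y,z,a=map(float,sys.argv[1:5]);d=R.T@(np.array([x,y,z])-s["eef_pos"])
cl=np.degrees(np.arctan2(R[1,1],R[0,1]));t=(a-cl+90)%180-90
print("d",np.round(d,4),"turn",np.round(np.radians(-t),3),"q",np.round(s["qpos"],2),"t",round(s["clock"],2))
E
python3 - <<'E'
from h import *
P=[(124.6,250.6),(144.9,252.4),(140.9,276.9),(122.4,276.1)]
T=cv2.imread("pics/top0.png")[:,:,::-1].astype(float).mean(2);T=cv2.GaussianBlur(T,(0,0),.6)
def cr(v,lo,hi,th):
    i=[k for k in range(lo,hi) if (v[k]-th)*(v[k+1]-th)<=0][0];return i+(th-v[i])/(v[i+1]-v[i])
th=125
E={"right":[(cr(T[y],136,150,th),y) for y in range(255,275,2)],"top":[(x,cr(T[:,x],244,258,th)) for x in range(127,143,2)],"bot":[(x,cr(T[:,x],268,284,th)) for x in range(125,140,2)]}
for k,e in E.items():
    Q=np.array([onz("top",p,.029)[:2] for p in e],np.float32);l=cv2.fitLine(Q,2,0,1e-4,1e-4).ravel();print(k,np.round(l,4),np.degrees(np.arctan(l[1]/l[0])))
w=np.array([onz("top",p,.029) for p in P]);print(np.round(w,4).tolist(),w.mean(0))
print("proj lens/jar top centres",proj("top",(.6096,.1150,.082)),proj("top",(.6326,-.2843,.101)),"side",proj("side",(.6096,.1150,.082)),proj("side",(.6326,-.2843,.101)))
print("board corner side pred",[proj("side",(*c,.011)) for c in((.5808,-.3307),(.6895,-.3252),(.5528,.1564))])
print("tri eraser blue",tri((343.1,242.7),(239.5,253.2)),"note corner",tri((140.9,276.9),(235,162.5)))
S=cv2.imread("pics/side0.png")[145:270,215:355];cv2.imwrite("pics/c3.png",cv2.resize(S,None,fx=4,fy=4,interpolation=2))
E
python3 go.py .4555 .0657 .1 3.3
```

```text
right [ 0.9841 -0.1776  0.4513  0.1631] -10.227864
top [0.1756 0.9845 0.4842 0.1833] 79.888145
bot [0.171  0.9853 0.4245 0.1891] 80.15497
[[0.4867, 0.205, 0.029], [0.4777, 0.1583, 0.029], [0.4224, 0.1689, 0.029], [0.4286, 0.2109, 0.029]] [0.45384717 0.18575189 0.029     ]
proj lens/jar top centres [154.88707185 189.7056194 ] [329.33175036 160.10921966] side [297.1557138  149.57972189] [319.13031801 211.77470866]
board corner side pred [array([296.26131384, 259.62263851]), array([346.3162831 , 256.47536104]), array([277.79775918, 166.71056591])]
tri eraser blue (array([ 0.45647933, -0.30328728,  0.01321689]), np.float64(0.003024277229461049)) note corner (array([0.42261922, 0.17088278, 0.02271552]), np.float64(0.0008681434525379432))
d [-0.3811 -0.2416  0.1311] turn 1.061 q [ 1.12  0.21 -0.03  1.32  0.    1.57] t 0.1
```

View pics/c3.png

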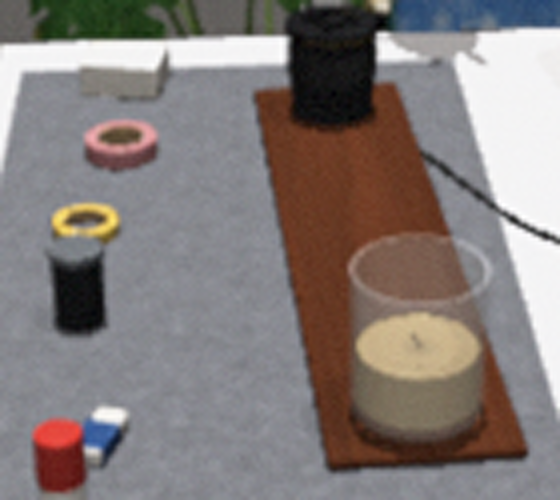

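The side crop agrees with my predictions: jar rim at (320,212), lens top at (298,150), near board corner at about (297,261). Board centre is (0.621, −0.085), tilted 3.3°. Moving towards the large roll.

```bash
echo '[-0.036, -0.023, 0.008, 0.11, -0.072, -0.046, 0.016, 0.22, -0.11, -0.07, 0.024, 0.33, -0.144, -0.092, 0.032, 0.44, -0.18, -0.115, 0.04, 0.55, -0.215, -0.138, 0.048, 0.66, -0.25, -0.16, 0.056, 0.77, -0.29, -0.184, 0.064, 0.88, -0.32, -0.2, 0.072, 0.99, -0.35, -0.22, 0.08, 1.061]' | python3 nudge.py 0.07; python3 go.py .4555 .0657 .1 3.3
```

```text
clock: 0.93
eef_pos: [0.4357, 0.1009, 0.1519]
ee_rot: [3.141, -0.0, 1.623]
contact_force: [1.1, 1.7, 0.5]
opening: 0.0702
grasp_force: 0.0
d [-0.0362  0.018   0.052 ] turn -0.006 q [ 0.23  0.14 -0.33  1.1   0.    1.75] t 0.93
```

```bash
echo '[-0.018, 0.009, 0.026, 0, -0.036, 0.018, 0.052, 0, -0.036, 0.018, 0.052, 0, -0.036, 0.018, 0.052, 0]' | python3 nudge.py; python3 go.py .4555 .0657 .002 3.3
```

```text
clock: 1.27
eef_pos: [0.4539, 0.0671, 0.0991]
ee_rot: [-3.139, 0.0, 1.627]
contact_force: [0.1, -0.0, 0.3]
opening: 0.0702
grasp_force: 0.0
d [-0.0014  0.0018  0.0971] turn -0.002 q [ 0.15  0.2  -0.39  0.98  0.    1.66] t 1.27
```

```bash
echo '[-0.001, 0.002, 0.03, 0, -0.001, 0.002, 0.06, 0, -0.001, 0.002, 0.08, 0, -0.001, 0.002, 0.09, 0, -0.001, 0.002, 0.097, 0, -0.001, 0.002, 0.097, 0]' | python3 nudge.py; echo '[0, 0, 0, 0, 0, 0, 0, 0, 0, 0, 0, 0, 0, 0, 0, 0, 0, 0, 0, 0, 0, 0, 0, 0]' | python3 nudge.py 0.03; echo '[0, 0, -0.03, 0, 0, 0, -0.06, 0, 0, 0, -0.09, 0, 0, 0, -0.12, 0, 0, 0, -0.13, 0, 0, 0, -0.13, 0]' | python3 nudge.py; python3 go.py .6268 -.1845 .13 3.3
```

```text
clock: 1.77
eef_pos: [0.4565, 0.0677, 0.003]
ee_rot: [-3.141, -0.0, 1.63]
contact_force: [0.0, -0.0, 0.4]
opening: 0.0698
grasp_force: 0.0
clock: 2.27
eef_pos: [0.4577, 0.0676, 0.0049]
ee_rot: [3.14, -0.001, 1.629]
contact_force: [-4.5, 1.0, 12.3]
opening: 0.0494
grasp_force: 60.0
clock: 2.77
eef_pos: [0.459, 0.0675, 0.1371]
ee_rot: [3.135, -0.001, 1.629]
contact_force: [0.7, 0.0, 0.4]
opening: 0.0491
grasp_force: 63.3
d [-0.2613  0.1529  0.008 ] turn 0.0 q [ 0.15  0.17 -0.32  1.07  0.    1.66] t 2.77
```

```bash
echo '[-0.03, 0.018, 0, 0, -0.06, 0.035, 0, 0, -0.09, 0.053, 0, 0, -0.12, 0.07, 0, 0, -0.15, 0.088, 0, 0, -0.18, 0.106, 0, 0, -0.21, 0.124, 0, 0, -0.24, 0.142, 0, 0, -0.26, 0.153, 0, 0, -0.26, 0.153, 0, 0]' | python3 nudge.py;echo '[0, 0, 0.02, 0, 0, 0, 0.04, 0, 0, 0, 0.06, 0, 0, 0, 0.06, 0, 0, 0, 0.06, 0]' | python3 nudge.py; python3 go.py .6268 -.1827 .0135 3.3
python3 - <<'E'
from h import *
im=manip.camera("top");cv2.imwrite("pics/top1.png",im[:,:,::-1]);cv2.imwrite("pics/c4.png",cv2.resize(im[90:300,150:400,::-1],None,fx=3,fy=2.8))
im=manip.camera("side");cv2.imwrite("pics/side1.png",im[:,:,::-1])
E
```

```text
clock: 3.6
eef_pos: [0.626, -0.1872, 0.132]
ee_rot: [-3.141, 0.001, 1.626]
contact_force: [1.0, 0.0, -0.8]
opening: 0.0487
grasp_force: 63.3
clock: 4.02
eef_pos: [0.6239, -0.183, 0.0728]
ee_rot: [-3.14, -0.001, 1.629]
contact_force: [-0.8, -0.7, 0.5]
opening: 0.049
grasp_force: 63.3
d [0.0001 0.0031 0.0592] turn 0.001 q [-0.29  0.59  0.12  1.1   0.    1.23] t 4.02
```

View pics/side1.png

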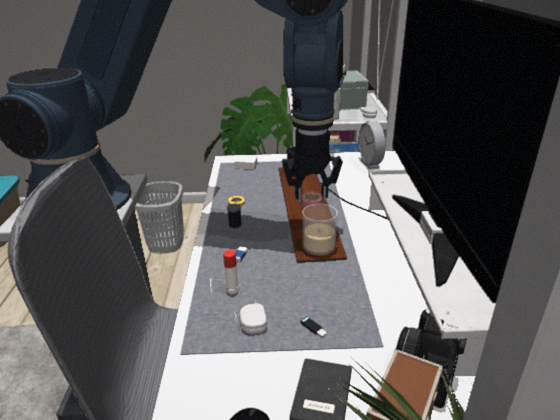

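The side view shows the pink ring held flat between the fingers at (312,198), just behind the jar, clear of it. Lowering.

```bash
echo '[0, 0.003, 0.025, 0, 0, 0.003, 0.045, 0, 0, 0.003, 0.053, 0, 0, 0.003, 0.057, 0, 0, 0.003, 0.059, 0, 0, 0.003, 0.059, 0]' | python3 nudge.py; echo '[0, 0, 0, 0, 0, 0, 0, 0, 0, 0, 0, 0, 0, 0, 0, 0]' | python3 nudge.py 0.065; echo '[0, 0, -0.02, 0, 0, 0, -0.06, 0, 0, 0, -0.1, 0, 0, 0, -0.14, 0, 0, 0, -0.14, 0]' | python3 nudge.py 0.078; python3 go.py .4547 .1880 .13 -10.2
```

```text
clock: 4.62
eef_pos: [0.6283, -0.1836, 0.0153]
ee_rot: [3.14, 0.0, 1.629]
contact_force: [-0.8, 0.3, 0.8]
opening: 0.049
grasp_force: 63.3
clock: 4.95
eef_pos: [0.628, -0.1836, 0.0148]
ee_rot: [3.141, 0.0, 1.629]
contact_force: [0.7, 0.1, -0.0]
opening: 0.0648
grasp_force: 0.0
clock: 5.37
eef_pos: [0.6307, -0.1843, 0.163]
ee_rot: [3.131, 0.004, 1.629]
contact_force: [2.0, -0.9, 0.4]
opening: 0.0778
grasp_force: 0.0
d [ 0.382  -0.1545  0.03  ] turn 0.236 q [-0.28  0.55  0.29  1.3  -0.    1.23] t 5.37
```

```bash
echo '[0.036, -0.015, 0.003, 0, 0.073, -0.03, 0.006, 0.04, 0.11, -0.045, 0.009, 0.08, 0.15, -0.06, 0.012, 0.12, 0.187, -0.075, 0.015, 0.16, 0.225, -0.09, 0.02, 0.2, 0.263, -0.105, 0.025, 0.236, 0.3, -0.12, 0.03, 0.236, 0.338, -0.137, 0.03, 0.236, 0.375, -0.15, 0.03, 0.236]' | python3 nudge.py; echo '[0.007, -0.004, 0.01, 0, 0.007, -0.004, 0.02, 0, 0.007, -0.004, 0.02, 0, 0.007, -0.004, 0.02, 0]' | python3 nudge.py; python3 go.py .4547 .1880 .012 -10.2
python3 - <<'E'
from h import *
im=manip.camera("top");cv2.imwrite("pics/top2.png",im[:,:,::-1]);T=cv2.GaussianBlur(im.astype(float),(0,0),.6)
def ring(x0,y0,x1,y1,z):
    u=4;d=(T[...,0]-T[...,2]-np.clip(T[...,0]-110,None,0)*0)[y0:y1,x0:x1];g=T[...,2][y0:y1,x0:x1]
    g=cv2.resize(g,None,fx=u,fy=u,interpolation=2);m=(g>(g.min()+np.percentile(g,98))/2).astype(np.uint8)
    c=max(cv2.findContours(m,0,1)[0],key=cv2.contourArea);e=cv2.fitEllipse(c)
    p=((e[0][0]+.5)/u-.5+x0,(e[0][1]+.5)/u-.5+y0);print(np.round(p,2),np.array(e[1])/u,onz("top",p,z))
p=proj("top",(.6268,-.1845,.021)).astype(int);print(p)
ring(p[0]-17,p[1]-16,p[0]+17,p[1]+17,.021)
cv2.imwrite("pics/c5.png",cv2.resize(im[140:290,100:360,::-1],None,fx=3,fy=3,interpolation=2))
E
```

```text
clock: 6.2
eef_pos: [0.4546, 0.1837, 0.1244]
ee_rot: [-3.141, -0.0, 1.393]
contact_force: [1.1, 0.6, -0.1]
opening: 0.0781
grasp_force: 0.0
clock: 6.53
eef_pos: [0.4535, 0.1889, 0.1039]
ee_rot: [-3.141, 0.001, 1.392]
contact_force: [1.6, 0.4, 0.1]
opening: 0.0783
grasp_force: 0.0
d [-0.0006  0.0014  0.0919] turn -0.001 q [ 0.39  0.26 -0.31  1.01 -0.    2.14] t 6.53
[285 177]
[285.93 176.58] [21.6151371  22.49620819] [ 0.62914851 -0.18564575  0.021     ]
```

View pics/c5.png

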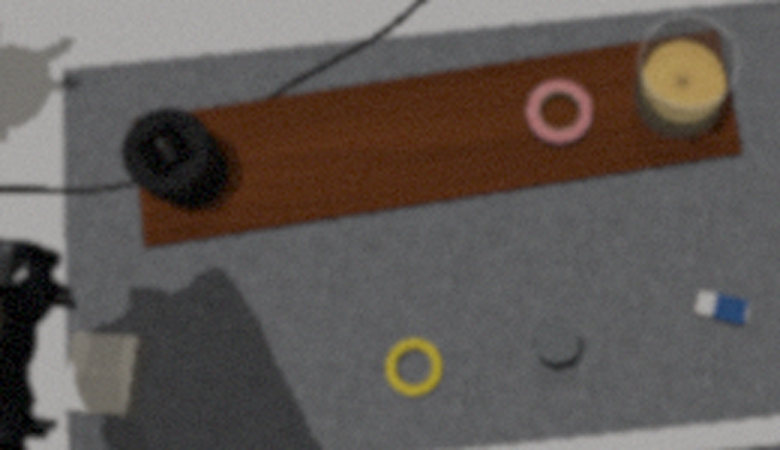

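The top crop shows the pink ring flat on the board between jar and centre line at (286,177), about 2 mm off in +x, which I'll trim later. Everything else is where it was. Grasping the note block.

```bash
echo '[0, 0.001, 0.03, 0, 0, 0.001, 0.06, 0, 0, 0.001, 0.08, 0, 0, 0.001, 0.09, 0, 0, 0.001, 0.094, 0, 0, 0.001, 0.094, 0]' | python3 nudge.py; echo '[0, 0, 0, 0, 0, 0, 0, 0, 0, 0, 0, 0, 0, 0, 0, 0, 0, 0, 0, 0, 0, 0, 0, 0]' | python3 nudge.py 0.04; echo '[0, 0, -0.03, 0, 0, 0, -0.06, 0, 0, 0, -0.09, 0, 0, 0, -0.12, 0, 0, 0, -0.12, 0, 0, 0, -0.12, 0]' | python3 nudge.py; python3 go.py .620 -.0845 .13 3.3
```

```text
clock: 7.08
eef_pos: [0.4548, 0.1891, 0.0103]
ee_rot: [-3.141, 0.0, 1.392]
contact_force: [-0.5, 0.7, 0.5]
opening: 0.0778
grasp_force: 0.0
clock: 7.58
eef_pos: [0.4556, 0.1899, 0.0119]
ee_rot: [3.139, -0.001, 1.393]
contact_force: [-0.6, -1.8, 8.9]
opening: 0.0588
grasp_force: 63.6
clock: 8.08
eef_pos: [0.456, 0.1903, 0.1326]
ee_rot: [3.138, -0.003, 1.393]
contact_force: [-0.2, -0.4, -0.6]
opening: 0.0586
grasp_force: 66.2
d [-0.2414  0.2101  0.0029] turn -0.236 q [ 0.4   0.24 -0.26  1.07  0.    2.14] t 8.08
```

```bash
echo '[-0.03, 0.026, 0, 0, -0.06, 0.052, 0, -0.04, -0.09, 0.078, 0, -0.08, -0.12, 0.104, 0, -0.12, -0.15, 0.13, 0, -0.16, -0.18, 0.156, 0, -0.2, -0.21, 0.182, 0, -0.236, -0.239, 0.21, 0, -0.236, -0.239, 0.21, 0, -0.236]' | python3 nudge.py;echo '[0, 0, 0.03, 0, 0, 0, 0.06, 0, 0, 0, 0.08, 0, 0, 0, 0.08, 0, 0, 0, 0.08, 0]' | python3 nudge.py; python3 go.py .620 -.0826 .0205 3.3
```

```text
clock: 8.83
eef_pos: [0.6209, -0.0884, 0.1285]
ee_rot: [-3.141, 0.001, 1.625]
contact_force: [0.6, -0.2, -1.1]
opening: 0.0584
grasp_force: 66.1
clock: 9.25
eef_pos: [0.6178, -0.0826, 0.0493]
ee_rot: [-3.139, -0.001, 1.629]
contact_force: [0.9, 0.2, -0.4]
opening: 0.0586
grasp_force: 66.0
d [-0.0002  0.0023  0.0288] turn 0.0 q [-0.13  0.55 -0.    1.02 -0.    1.38] t 9.25
```

```bash
echo '[0, 0.001, 0.015, 0, 0, 0.001, 0.022, 0, 0, 0.001, 0.026, 0, 0, 0.001, 0.029, 0, 0, 0.001, 0.029, 0, 0, 0.001, 0.029, 0]' | python3 nudge.py; echo '[0, 0, 0, 0, 0, 0, 0, 0, 0, 0, 0, 0, 0, 0, 0, 0]' | python3 nudge.py 0.078; echo '[0, 0, -0.02, 0, 0, 0, -0.06, 0, 0, 0, -0.1, 0, 0, 0, -0.14, 0, 0, 0, -0.14, 0]' | python3 nudge.py; python3 go.py .448 -.4135 .15 60
```

```text
clock: 9.75
eef_pos: [0.6201, -0.0827, 0.0219]
ee_rot: [3.141, 0.0, 1.629]
contact_force: [0.1, -0.3, -0.2]
opening: 0.0586
grasp_force: 66.1
clock: 10.08
eef_pos: [0.6201, -0.0827, 0.0215]
ee_rot: [3.141, 0.0, 1.629]
contact_force: [0.7, -0.4, 0.5]
opening: 0.0782
grasp_force: 0.0
clock: 10.5
eef_pos: [0.623, -0.0831, 0.1696]
ee_rot: [3.131, 0.002, 1.629]
contact_force: [1.5, -1.1, 0.3]
opening: 0.0782
grasp_force: 0.0
d [-0.3197 -0.194   0.0183] turn -0.989 q [-0.13  0.49  0.2   1.27 -0.    1.38] t 10.5
```

```bash
echo '[-0.032, -0.019, 0, 0, -0.064, -0.038, 0, 0, -0.096, -0.057, 0, 0, -0.128, -0.076, 0, 0, -0.16, -0.095, 0, 0, -0.192, -0.115, 0, 0, -0.224, -0.135, 0, 0, -0.256, -0.155, 0, 0, -0.288, -0.175, 0, 0, -0.32, -0.194, 0, 0]' | python3 nudge.py 0.05; echo '[0, 0, 0, 0, 0, 0, 0, 0, 0, 0, 0, 0]' | python3 nudge.py; python3 go.py .448 -.4150 .06 3.3
python3 - <<'E'
from h import *
im=manip.camera("top");cv2.imwrite("pics/top3.png",im[:,:,::-1]);T=cv2.GaussianBlur(im.astype(float),(0,0),.6)
g=T[...,2]
def cr(v,lo,hi,th):
    i=[k for k in range(lo,hi) if (v[k]-th)*(v[k+1]-th)<=0];i=i[0];return i+(th-v[i])/(v[i+1]-v[i])
c=proj("top",(.621,-.0847,.037));print(c,g[int(c[1]),int(c[0])]);x,y=c.astype(int);th=.5*g[y,x]+10
E={"L":[(cr(g[j],x-20,x-3,th),j) for j in range(y-6,y+7,2)],"R":[(cr(g[j],x+3,x+20,th),j) for j in range(y-6,y+7,2)],
"T":[(i,cr(g[:,i],y-22,y-3,th)) for i in range(x-6,x+7,2)],"B":[(i,cr(g[:,i],y+3,y+22,th)) for i in range(x-6,x+7,2)]}
M={}
for k,e in E.items():
    Q=np.array([onz("top",p,.037)[:2] for p in e],np.float32);l=cv2.fitLine(Q,2,0,1e-4,1e-4).ravel();M[k]=l;print(k,np.round(l,4),np.degrees(np.arctan(l[1]/l[0])))
n=np.array([np.cos(.0576),np.sin(.0576)]);u=np.array([-n[1],n[0]])
r=lambda k:M[k][2:]-np.array([.6211,-.0847])
print("off x",(r("T")+r("B"))@n/2,(r("T")-r("B"))@n,"off y",(r("L")+r("R"))@u/2,(r("L")-r("R"))@u)
cv2.imwrite("pics/c6.png",cv2.resize(im[140:290,180:440,::-1],None,fx=3,fy=3,interpolation=2))
E
```

```text
clock: 11.33
eef_pos: [0.4435, -0.4149, 0.1615]
ee_rot: [3.141, 0.0, 1.629]
contact_force: [0.6, -0.0, 0.3]
opening: 0.0501
grasp_force: 0.0
clock: 11.58
eef_pos: [0.4448, -0.4133, 0.1612]
ee_rot: [3.141, -0.0, 1.628]
contact_force: [-0.1, 0.6, 0.6]
opening: 0.05
grasp_force: 0.0
d [-0.0019  0.0031  0.1012] turn -0.0 q [-0.75  0.46  0.13  1.24  0.    0.76] t 11.58
[244.2499256  181.95816673] 185.13018529328207
L [ 0.999   0.0445  0.6261 -0.0586] 2.5480325
R [ 0.9988  0.0489  0.6207 -0.1112] 2.8023858
T [ 0.0449 -0.999   0.6715 -0.0882] -87.426956
B [ 0.0482 -0.9988  0.5877 -0.0814] -87.236206
off x 0.008452271242912967 0.08327613768198903 off y -0.00029466157944165036 0.05218979410798807
```

View pics/c6.png

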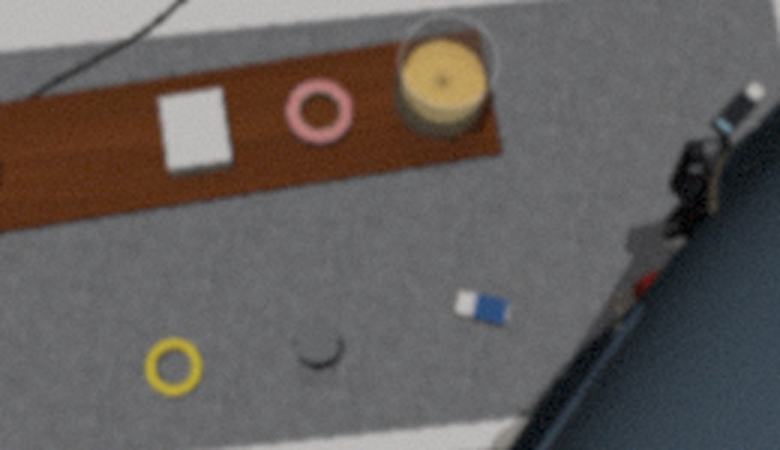

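The note block sits square on the middle of the board (about (244,182) in full-image pixels), the ring is next to it, and the gripper is over the glue stick. Grasping the glue stick and refining the block measurement.

```bash
echo '[0, 0.002, 0.03, 0, 0, 0.002, 0.06, 0, 0, 0.002, 0.085, 0, 0, 0.002, 0.1, 0, 0, 0.002, 0.105, 0, 0, 0.002, 0.105, 0]' | python3 nudge.py; echo '[0, 0, 0, 0, 0, 0, 0, 0, 0, 0, 0, 0, 0, 0, 0, 0, 0, 0, 0, 0, 0, 0, 0, 0]' | python3 nudge.py 0.01; echo '[0, 0, -0.03, 0, 0, 0, -0.06, 0, 0, 0, -0.09, 0, 0, 0, -0.12, 0, 0, 0, -0.14, 0, 0, 0, -0.14, 0]' | python3 nudge.py; python3 go.py .6142 .0154 .2 3.3
python3 - <<'E'
from h import *
g=cv2.GaussianBlur(cv2.imread("pics/top3.png").astype(float),(0,0),.6).mean(2)
for i in range(237,252,4): print(i,g[162:204,i].astype(int).tolist())
E
```

```text
clock: 12.13
eef_pos: [0.4469, -0.4119, 0.0554]
ee_rot: [-3.14, -0.001, 1.63]
contact_force: [0.4, 0.9, -0.3]
opening: 0.0501
grasp_force: 0.0
clock: 12.63
eef_pos: [0.4479, -0.4138, 0.0579]
ee_rot: [3.139, 0.002, 1.629]
contact_force: [2.2, 2.3, 6.9]
opening: 0.0231
grasp_force: 58.9
clock: 13.13
eef_pos: [0.4482, -0.4147, 0.2017]
ee_rot: [3.137, 0.005, 1.629]
contact_force: [0.0, -0.5, 0.2]
opening: 0.0231
grasp_force: 58.9
d [4.197e-01 1.906e-01 4.000e-04] turn 0.0 q [-0.75  0.45  0.22  1.33 -0.    0.77] t 13.13
237 [100, 95, 85, 71, 56, 51, 48, 57, 78, 114, 152, 177, 184, 185, 186, 186, 186, 185, 185, 186, 186, 186, 185, 185, 185, 185, 183, 183, 182, 182, 182, 181, 174, 154, 122, 89, 66, 58, 53, 53, 54, 54]
241 [106, 101, 88, 68, 54, 50, 52, 64, 98, 139, 170, 183, 186, 186, 185, 185, 184, 185, 184, 185, 184, 185, 184, 186, 185, 186, 185, 185, 185, 186, 186, 183, 173, 145, 105, 74, 61, 55, 52, 51, 50, 53]
245 [99, 88, 72, 58, 50, 47, 56, 83, 123, 161, 179, 184, 185, 184, 186, 186, 186, 185, 185, 185, 184, 184, 186, 186, 183, 184, 184, 184, 184, 183, 183, 176, 153, 114, 80, 62, 52, 52, 52, 53, 53, 53]
249 [94, 77, 60, 51, 47, 50, 69, 106, 144, 172, 182, 184, 185, 184, 185, 185, 185, 185, 185, 184, 184, 185, 184, 186, 186, 185, 184, 185, 185, 184, 182, 169, 140, 100, 72, 59, 54, 52, 53, 53, 51, 55]
```

```bash
echo '[0.036, 0.016, 0, 0, 0.072, 0.032, 0, 0, 0.108, 0.048, 0, 0, 0.144, 0.064, 0, 0, 0.18, 0.08, 0, 0, 0.216, 0.096, 0, 0, 0.252, 0.112, 0, 0, 0.288, 0.128, 0, 0, 0.324, 0.145, 0, 0, 0.36, 0.162, 0, 0]' | python3 nudge.py;echo '[0.03, 0.014, 0, 0, 0.06, 0.027, 0.02, 0, 0.06, 0.027, 0.05, 0, 0.06, 0.027, 0.08, 0, 0.06, 0.027, 0.1, 0, 0.06, 0.027, 0.1, 0, 0.06, 0.027, 0.1, 0]' | python3 nudge.py; python3 go.py .6142 .0154 .0665 3.3
python3 - <<'E'
from h import *
im=manip.camera("side");cv2.imwrite("pics/c7.png",cv2.resize(im[80:280,220:380,::-1],None,fx=3,fy=3,interpolation=2))
E
```

```text
clock: 13.97
eef_pos: [0.588, -0.0426, 0.1966]
ee_rot: [3.141, 0.0, 1.629]
contact_force: [0.4, -1.3, 0.1]
opening: 0.0233
grasp_force: 58.9
clock: 14.55
eef_pos: [0.6105, 0.0169, 0.0962]
ee_rot: [-3.14, 0.0, 1.629]
contact_force: [0.8, 0.6, -0.1]
opening: 0.0234
grasp_force: 59.0
d [-0.0017  0.0036  0.0297] turn 0.0 q [ 0.03  0.5   0.02  1.1  -0.    1.54] t 14.55
```

View pics/c7.png

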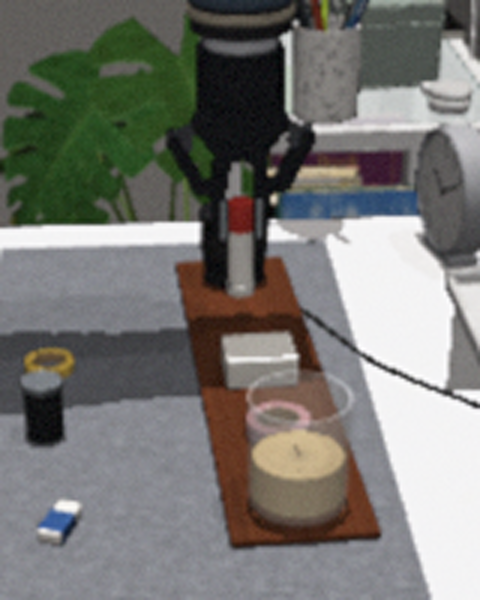

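The side view shows the glue stick upright in the fingers at (300,160), still above its place, with the block and ring on the board. Lowering slowly.

```bash
echo '[-0.001, 0.002, 0.015, 0, -0.001, 0.002, 0.022, 0, -0.001, 0.002, 0.026, 0, -0.001, 0.002, 0.029, 0, -0.001, 0.002, 0.03, 0, -0.001, 0.002, 0.03, 0]' | python3 nudge.py; echo '[0, 0, 0, 0, 0, 0, 0, 0, 0, 0, 0, 0, 0, 0, 0, 0]' | python3 nudge.py; python3 go.py .6142 .0154 .0665 3.3
```

```text
clock: 15.1
eef_pos: [0.6133, 0.0161, 0.0666]
ee_rot: [3.141, 0.0, 1.629]
contact_force: [0.4, -0.2, -0.2]
opening: 0.0229
grasp_force: 59.0
clock: 15.43
eef_pos: [0.6133, 0.0161, 0.0665]
ee_rot: [3.141, 0.0, 1.629]
contact_force: [0.6, -0.3, 0.5]
opening: 0.0233
grasp_force: 59.0
d [-0.0007  0.0009 -0.    ] turn 0.0 q [ 0.03  0.52 -0.02  1.04 -0.    1.54] t 15.43
```

```bash
for i in 1; do echo '[-0.001, 0.001, 0.0005, 0, -0.001, 0.001, 0.001, 0, -0.001, 0.001, 0.001, 0]' | python3 nudge.py; echo '[0, 0, 0.001, 0, 0, 0, 0.001, 0]' | python3 nudge.py;echo '[0, 0, 0.001, 0, 0, 0, 0.001, 0]' | python3 nudge.py; done
```

```text
clock: 15.68
eef_pos: [0.6145, 0.0152, 0.0659]
ee_rot: [3.141, -0.0, 1.629]
contact_force: [-2.5, 0.7, 7.9]
opening: 0.0228
grasp_force: 59.6
clock: 15.85
eef_pos: [0.6152, 0.0152, 0.0655]
ee_rot: [3.139, -0.0, 1.629]
contact_force: [-1.1, 1.0, 11.3]
opening: 0.0235
grasp_force: 61.0
clock: 16.02
eef_pos: [0.6153, 0.0152, 0.0654]
ee_rot: [3.138, -0.0, 1.629]
contact_force: [-5.0, 0.3, 24.9]
opening: 0.0233
grasp_force: 62.5
```

```bash
echo '[0, 0, -0.002, 0, 0, 0, -0.002, 0, 0, 0, -0.002, 0]' | python3 nudge.py; echo '[0, 0, 0, 0, 0, 0, 0, 0, 0, 0, 0, 0, 0, 0, 0, 0]' | python3 nudge.py 0.05; echo '[0, 0, -0.02, 0, 0, 0, -0.06, 0, 0, 0, -0.1, 0, 0, 0, -0.13, 0, 0, 0, -0.13, 0, 0, 0, -0.13, 0]' | python3 nudge.py; echo '[-0.03, -0.03, 0, 0, -0.06, -0.06, 0, 0, -0.09, -0.09, 0, 0, -0.12, -0.12, 0, 0, -0.15, -0.15, 0, 0, -0.18, -0.15, 0, 0, -0.21, -0.15, 0, 0, -0.24, -0.15, 0, 0, -0.24, -0.15, 0, 0]' | python3 nudge.py
python3 - <<'E'
from h import *
for n in("top","side"):
    im=manip.camera(n);cv2.imwrite(f"pics/{n}4.png",im[:,:,::-1])
a=cv2.resize(cv2.imread("pics/top4.png")[145:230,140:350],None,fx=3.6,fy=3.6,interpolation=2);b=cv2.resize(cv2.imread("pics/side4.png")[120:265,265:355],None,fx=2,fy=2,interpolation=2)
o=np.zeros((600,760,3),np.uint8);o[:a.shape[0],:a.shape[1]]=a;o[307:307+b.shape[0],:b.shape[1]]=b;cv2.imwrite("pics/c8.png",o)
E
```

```text
clock: 16.27
eef_pos: [0.6145, 0.0151, 0.0655]
ee_rot: [3.141, 0.0, 1.629]
contact_force: [-1.7, -0.4, 7.0]
opening: 0.0234
grasp_force: 60.5
clock: 16.6
eef_pos: [0.6141, 0.0151, 0.065]
ee_rot: [-3.141, -0.0, 1.629]
contact_force: [0.2, 0.2, 0.8]
opening: 0.0502
grasp_force: 0.0
clock: 17.1
eef_pos: [0.6152, 0.0152, 0.197]
ee_rot: [3.138, 0.0, 1.629]
contact_force: [-0.1, -0.4, -0.9]
opening: 0.0498
grasp_force: 0.0
clock: 17.85
eef_pos: [0.4775, -0.2371, 0.1937]
ee_rot: [-3.14, 0.0, 1.625]
contact_force: [0.2, -0.3, 0.2]
opening: 0.0502
grasp_force: 0.0
```

View pics/c8.png

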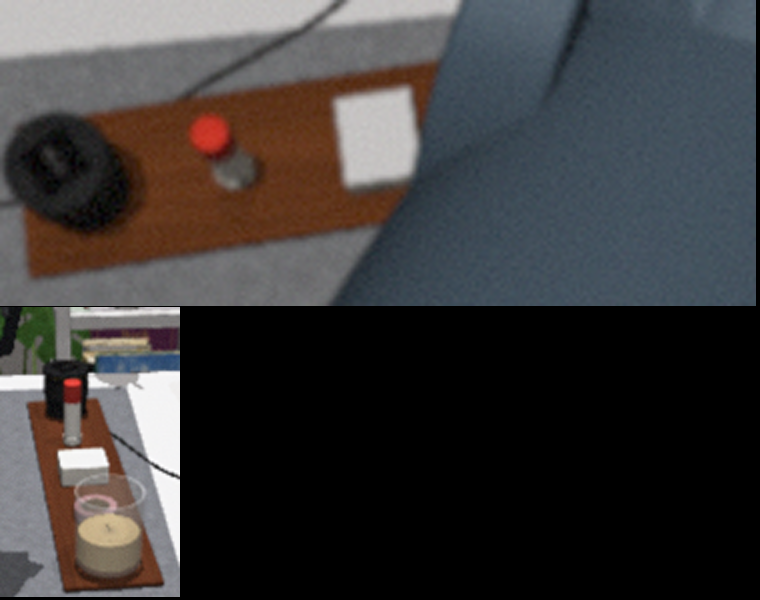

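The glue stick stands between lens and block, its cap at about (198,182), and the block is square on the board. I'll check the offsets, then trim the ring.

```bash
python3 - <<'E'
from h import *
I=cv2.imread("pics/top4.png").astype(float);d=I[...,2]-I[...,0];u=4;x0,y0=186,170
r=cv2.resize(d[y0:196,x0:214],None,fx=u,fy=u,interpolation=2)
c=max(cv2.findContours((r>.5*r.max()).astype(np.uint8),0,1)[0],key=cv2.contourArea);e=cv2.fitEllipse(c)
p=((e[0][0]+.5)/u-.5+x0,(e[0][1]+.5)/u-.5+y0);print("glue",p,np.array(e[1])/u,onz("top",p,.102),"want .6153 .0152")
g=cv2.GaussianBlur(cv2.imread("pics/top3.png").astype(float),(0,0),.6).mean(2)
for cth in(118,):
  P=[];Q=[]
  for i in range(237,252,2):
    v=g[:,i]
    a=[k for k in range(165,178) if v[k]<cth<=v[k+1]][0];b=[k for k in range(186,200) if v[k]>=cth>v[k+1]][0]
    P.append(onz("top",(i,a+(cth-v[a])/(v[a+1]-v[a])),.037));Q.append(onz("top",(i,b+(v[b]-cth)/(v[b]-v[b+1])),.037))
  n=np.array([np.cos(.0576),np.sin(.0576)]);f=lambda z:(np.mean(z,0)[:2]-[.6211,-.0847])@n
  print("note x edges",f(P),f(Q),"off",(f(P)+f(Q))/2)
E
python3 go.py .6278 -.1838 .08 3.3
```

```text
glue (197.53727912902832, 181.5412015914917) [11.15145397 12.01531315] [0.61246009 0.01413523 0.102     ] want .6153 .0152
note x edges 0.02965144808072256 -0.03238114729913689 off -0.0013648496092071635
d [0.0412 0.153  0.1136] turn -0.002 q [-0.46  0.29 -0.03  1.25  0.    1.06] t 17.95
```

```bash
echo '[0.009, 0.035, 0, 0, 0.018, 0.07, 0, 0, 0.027, 0.1, 0, 0, 0.036, 0.135, 0, 0, 0.041, 0.152, 0.03, 0, 0.041, 0.152, 0.07, 0, 0.041, 0.152, 0.11, 0, 0.041, 0.152, 0.11, 0, 0.041, 0.152, 0.11, 0]' | python3 nudge.py 0.068; python3 go.py .6278 -.1838 .0155 3.3
```

```text
clock: 18.7
eef_pos: [0.626, -0.1819, 0.0839]
ee_rot: [-3.137, -0.002, 1.63]
contact_force: [0.1, 0.1, 0.5]
opening: 0.0679
grasp_force: 0.0
d [-0.0021  0.002   0.0684] turn 0.001 q [-0.28  0.59  0.15  1.13  0.    1.23] t 18.7
```

```bash
echo '[-0.001, 0.001, 0.03, 0, -0.001, 0.001, 0.05, 0, -0.001, 0.001, 0.06, 0, -0.001, 0.001, 0.066, 0, -0.001, 0.001, 0.067, 0, -0.001, 0.001, 0.067, 0]' | python3 nudge.py; echo '[0, 0, 0, 0, 0, 0, 0, 0, 0, 0, 0, 0, 0, 0, 0, 0, 0, 0, 0, 0]' | python3 nudge.py 0.04; python3 go.py .6257 -.1830 .016 3.3
```

```text
clock: 19.2
eef_pos: [0.6297, -0.1845, 0.0199]
ee_rot: [3.14, 0.001, 1.629]
contact_force: [0.1, -0.2, 0.1]
opening: 0.0678
grasp_force: 0.0
clock: 19.62
eef_pos: [0.6298, -0.1846, 0.0205]
ee_rot: [3.139, 0.001, 1.629]
contact_force: [-3.8, 1.3, 14.1]
opening: 0.0476
grasp_force: 59.2
d [ 0.0019 -0.004   0.0045] turn 0.0 q [-0.29  0.64  0.06  0.99  0.    1.23] t 19.62
```

```bash
echo '[0, 0, -0.003, 0, 0.001, -0.002, -0.004, 0, 0.001, -0.004, -0.004, 0, 0.001, -0.004, -0.002, 0, 0.001, -0.004, 0, 0, 0.001, -0.004, 0, 0]' | python3 nudge.py; echo '[0, 0, 0, 0, 0, 0, 0, 0, 0, 0, 0, 0, 0, 0, 0, 0]' | python3 nudge.py 0.068;  echo '[0, 0, -0.02, 0, 0, 0, -0.06, 0, 0, 0, -0.1, 0, 0, 0, -0.13, 0, 0, 0, -0.13, 0, 0, 0, -0.13, 0]' | python3 nudge.py; python3 go.py .4365 -.0510 .12 3.3
```

```text
clock: 20.12
eef_pos: [0.6248, -0.1836, 0.0203]
ee_rot: [3.14, 0.0, 1.629]
contact_force: [-12.3, 3.4, 33.2]
opening: 0.0468
grasp_force: 67.7
clock: 20.45
eef_pos: [0.6246, -0.1835, 0.0179]
ee_rot: [-3.141, -0.0, 1.629]
contact_force: [-0.1, -0.6, 0.3]
opening: 0.0681
grasp_force: 0.0
clock: 20.95
eef_pos: [0.6258, -0.1839, 0.15]
ee_rot: [3.138, 0.001, 1.629]
contact_force: [-0.3, 1.1, -1.2]
opening: 0.0682
grasp_force: 0.0
d [ 0.1437 -0.1814  0.0292] turn 0.0 q [-0.29  0.55  0.26  1.27  0.    1.23] t 20.95
```

```bash
echo '[0.024, -0.03, 0.005, 0, 0.048, -0.06, 0.01, 0, 0.072, -0.09, 0.015, 0, 0.096, -0.12, 0.02, 0, 0.12, -0.15, 0.025, 0, 0.143, -0.181, 0.03, 0, 0.143, -0.181, 0.03, 0, 0.143, -0.181, 0.03, 0, 0.143, -0.181, 0.03, 0]' | python3 nudge.py 0.06; python3 go.py .4365 -.0510 .007 3.3
cat > ring.py <<'E'
from h import *
def ring(I,p,z,h=17,chan=None):
    x0,y0=int(p[0])-h,int(p[1])-h;u=4;T=cv2.GaussianBlur(I.astype(float),(0,0),.6)
    g=chan(T)[y0:y0+2*h+1,x0:x0+2*h+1];g=cv2.resize(g,None,fx=u,fy=u,interpolation=2)
    m=(g>(g.min()+np.percentile(g,98))/2).astype(np.uint8);c=max(cv2.findContours(m,0,1)[0],key=cv2.contourArea);e=cv2.fitEllipse(c)
    q=((e[0][0]+.5)/u-.5+x0,(e[0][1]+.5)/u-.5+y0);print(np.round(q,2),np.round(np.array(e[1])/u,1),onz("top",q,z))
E
python3 - <<'E'
from ring import *
im=manip.camera("top");cv2.imwrite("pics/top5.png",im[:,:,::-1])
ring(im,proj("top",(.6268,-.1845,.021)),.021,chan=lambda T:T[...,2])
E
```

```text
clock: 21.7
eef_pos: [0.4358, -0.0513, 0.1178]
ee_rot: [-3.141, 0.0, 1.629]
contact_force: [0.1, 0.1, -0.3]
opening: 0.06
grasp_force: 0.0
d [0.0003 0.0008 0.1108] turn 0.001 q [-0.12  0.14 -0.41  1.01 -0.    1.4 ] t 21.7
[285.74 178.05] [21.6 22.5] [ 0.62548    -0.18480545  0.021     ]
```

```bash
echo '[0, 0, 0.03, 0, 0, 0, 0.06, 0, 0, 0, 0.09, 0, 0, 0, 0.105, 0, 0, 0, 0.112, 0, 0, 0, 0.112, 0]' | python3 nudge.py; echo '[0, 0, 0, 0, 0, 0, 0, 0, 0, 0, 0, 0, 0, 0, 0, 0, 0, 0, 0, 0]' | python3 nudge.py 0.035; echo '[0, 0, -0.03, 0, 0, 0, -0.06, 0, 0, 0, -0.09, 0, 0, 0, -0.12, 0, 0, 0, -0.13, 0, 0, 0, -0.13, 0, 0, 0, -0.13, 0]' | python3 nudge.py; python3 go.py .6246 -.1835 .1 3.3
```

```text
clock: 22.25
eef_pos: [0.4354, -0.0516, 0.0049]
ee_rot: [-3.139, -0.0, 1.628]
contact_force: [-0.8, 0.7, 1.1]
opening: 0.0601
grasp_force: 0.0
clock: 22.67
eef_pos: [0.4369, -0.0516, 0.0077]
ee_rot: [3.139, 0.001, 1.629]
contact_force: [-2.8, -0.5, 5.1]
opening: 0.0397
grasp_force: 59.7
clock: 23.25
eef_pos: [0.4366, -0.0514, 0.1373]
ee_rot: [3.139, 0.0, 1.629]
contact_force: [0.6, 0.0, -0.8]
opening: 0.0394
grasp_force: 60.5
d [-0.1427  0.18    0.0379] turn 0.0 q [-0.12  0.13 -0.38  1.06  0.    1.4 ] t 23.25
```

```bash
echo '[-0.024, 0.03, 0, 0, -0.048, 0.06, 0, 0, -0.072, 0.09, 0, 0, -0.096, 0.12, 0, 0, -0.12, 0.15, 0, 0, -0.144, 0.18, 0, 0, -0.144, 0.18, 0.03, 0, -0.144, 0.18, 0.06, 0, -0.144, 0.18, 0.075, 0, -0.144, 0.18, 0.075, 0]' | python3 nudge.py; echo '[0, 0, 0, 0, 0, 0, 0, 0, 0, 0, 0, 0]' | python3 nudge.py; python3 go.py .6246 -.1852 .0315 3.3
```

```text
clock: 24.08
eef_pos: [0.621, -0.184, 0.0561]
ee_rot: [-3.134, -0.003, 1.629]
contact_force: [-0.3, 0.5, -0.8]
opening: 0.0391
grasp_force: 60.5
clock: 24.33
eef_pos: [0.6246, -0.1848, 0.0628]
ee_rot: [3.14, 0.001, 1.629]
contact_force: [-0.7, -0.4, -0.4]
opening: 0.0395
grasp_force: 60.5
d [-0.0004 -0.0001  0.0313] turn 0.0 q [-0.29  0.6   0.1   1.08  0.    1.23] t 24.33
```

```bash
echo '[0, 0, 0.015, 0, 0, 0, 0.022, 0, 0, 0, 0.027, 0, 0, 0, 0.03, 0, 0, 0, 0.03, 0, 0, 0, 0.03, 0]' | python3 nudge.py; echo '[0, 0, 0.001, 0, 0, 0, 0.001, 0]' | python3 nudge.py; python3 go.py .6246 -.1852 .0315 3.3
```

```text
clock: 24.83
eef_pos: [0.624, -0.1847, 0.0316]
ee_rot: [3.141, 0.0, 1.629]
contact_force: [0.5, -0.1, 1.2]
opening: 0.0389
grasp_force: 60.5
clock: 25.0
eef_pos: [0.624, -0.1847, 0.0306]
ee_rot: [3.141, 0.0, 1.629]
contact_force: [-0.5, -0.1, -0.3]
opening: 0.0393
grasp_force: 60.5
d [-0.0005  0.0005 -0.0009] turn 0.0 q [-0.29  0.62  0.06  1.01 -0.    1.23] t 25.0
```

```bash
echo '[0, 0, 0.001, 0, 0, 0, 0.001, 0]' | python3 nudge.py; echo '[0, 0, 0, 0, 0, 0, 0, 0, 0, 0, 0, 0, 0, 0, 0, 0]' | python3 nudge.py 0.06; echo '[0, 0, -0.01, 0, 0, 0, -0.04, 0, 0, 0, -0.08, 0, 0, 0, -0.11, 0, 0, 0, -0.11, 0, 0, 0, -0.11, 0]' | python3 nudge.py; python3 go.py .4567 -.2957 .11 -23
```

```text
clock: 25.17
eef_pos: [0.6241, -0.1848, 0.0301]
ee_rot: [3.141, 0.0, 1.629]
contact_force: [-2.2, 0.5, 7.3]
opening: 0.0394
grasp_force: 61.7
clock: 25.5
eef_pos: [0.6238, -0.1846, 0.0292]
ee_rot: [-3.142, -0.0, 1.629]
contact_force: [-0.0, 0.4, 0.2]
opening: 0.0601
grasp_force: 0.0
clock: 26.0
eef_pos: [0.625, -0.185, 0.142]
ee_rot: [3.138, 0.001, 1.629]
contact_force: [0.2, -0.3, -1.3]
opening: 0.0603
grasp_force: 0.0
d [-0.1007 -0.1746  0.0315] turn 0.459 q [-0.29  0.55  0.24  1.25 -0.    1.23] t 26.0
```

```bash
echo '[-0.015, -0.03, 0, 0.08, -0.03, -0.06, 0, 0.16, -0.05, -0.09, 0, 0.24, -0.07, -0.12, 0, 0.32, -0.09, -0.15, 0, 0.4, -0.101, -0.175, 0.02, 0.459, -0.101, -0.175, 0.03, 0.459, -0.101, -0.175, 0.03, 0.459, -0.101, -0.175, 0.03, 0.459]' | python3 nudge.py 0.04; python3 go.py .4567 -.2957 .009 -23
python3 - <<'E'
from ring import *
for n in("top","side"):
    im=manip.camera(n);cv2.imwrite(f"pics/{n}6.png",im[:,:,::-1])
a=cv2.resize(cv2.imread("pics/top6.png")[145:260,200:360],None,fx=3.5,fy=3.5,interpolation=2);b=cv2.resize(cv2.imread("pics/side6.png")[170:265,290:350],None,fx=3.5,fy=3.5,interpolation=2)
o=np.zeros((410,780,3),np.uint8);o[:a.shape[0],:a.shape[1]]=a;o[:b.shape[0],565:565+b.shape[1]]=b;cv2.imwrite("pics/c9.png",o)
E
```

```text
clock: 26.75
eef_pos: [0.4546, -0.2952, 0.1087]
ee_rot: [-3.14, -0.0, 1.17]
contact_force: [1.0, 0.2, 1.0]
opening: 0.0399
grasp_force: 0.0
d [0.0003 0.0023 0.0997] turn 0.001 q [-0.58  0.35 -0.16  1.06  0.    1.4 ] t 26.75
```

View pics/c9.png

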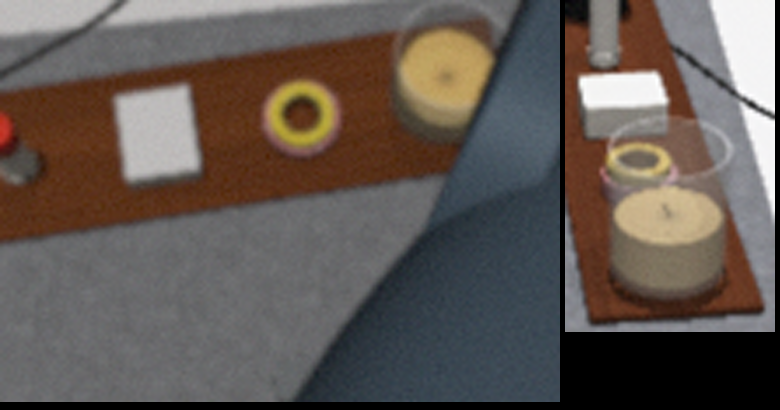

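The small roll lies centred and flat on the large one at about (286,178); block and glue stick are unmoved. Picking up the eraser.

```bash
echo '[0, 0.001, 0.03, 0, 0, 0.001, 0.06, 0, 0, 0.001, 0.08, 0, 0, 0.001, 0.095, 0, 0, 0.001, 0.1, 0, 0, 0.001, 0.1, 0]' | python3 nudge.py; echo '[0, 0, 0, 0, 0, 0, 0, 0, 0, 0, 0, 0, 0, 0, 0, 0, 0, 0, 0, 0, 0, 0, 0, 0]' | python3 nudge.py 0.01; echo '[0, 0, -0.03, 0, 0, 0, -0.06, 0, 0, 0, -0.09, 0, 0, 0, -0.12, 0, 0, 0, -0.13, 0, 0, 0, -0.13, 0, 0, 0, -0.13, 0]' | python3 nudge.py; python3 go.py .620 -.0847 .13 3.3
```

```text
clock: 27.35
eef_pos: [0.4561, -0.2953, 0.0087]
ee_rot: [-3.14, -0.0, 1.171]
contact_force: [-0.7, -0.1, -0.2]
opening: 0.0401
grasp_force: 0.0
clock: 27.85
eef_pos: [0.457, -0.2964, 0.0108]
ee_rot: [3.139, 0.0, 1.17]
contact_force: [-0.2, 2.5, 6.7]
opening: 0.0157
grasp_force: 58.9
clock: 28.43
eef_pos: [0.4563, -0.2963, 0.1398]
ee_rot: [3.14, 0.0, 1.17]
contact_force: [-0.8, 0.2, -0.8]
opening: 0.0162
grasp_force: 58.6
d [0.2587 0.0681 0.0099] turn -0.459 q [-0.58  0.33 -0.11  1.13 -0.    1.4 ] t 28.43
```

```bash
echo '[0.035, 0.01, 0, -0.06, 0.07, 0.02, 0, -0.12, 0.105, 0.03, 0, -0.18, 0.14, 0.04, 0, -0.24, 0.175, 0.05, 0, -0.3, 0.21, 0.058, 0, -0.36, 0.245, 0.065, 0, -0.42, 0.259, 0.068, 0.02, -0.459, 0.259, 0.068, 0.05, -0.459, 0.259, 0.068, 0.06, -0.459]' | python3 nudge.py; echo '[0, 0, 0, 0, 0, 0, 0, 0, 0, 0, 0, 0]' | python3 nudge.py; python3 go.py .620 -.0847 .0455 3.3
```

```text
clock: 29.27
eef_pos: [0.6176, -0.0827, 0.0742]
ee_rot: [-3.136, -0.001, 1.631]
contact_force: [-1.1, -0.4, -2.0]
opening: 0.0164
grasp_force: 58.7
clock: 29.52
eef_pos: [0.6199, -0.0848, 0.0805]
ee_rot: [3.141, 0.0, 1.628]
contact_force: [0.2, 0.5, 0.4]
opening: 0.0159
grasp_force: 58.7
d [0.0001 0.0001 0.035 ] turn -0.001 q [-0.14  0.53  0.04  1.08 -0.    1.38] t 29.52
```

```bash
echo '[0, 0, 0.015, 0, 0, 0, 0.025, 0, 0, 0, 0.031, 0, 0, 0, 0.035, 0, 0, 0, 0.035, 0, 0, 0, 0.035, 0]' | python3 nudge.py; echo '[0, 0, 0.001, 0, 0, 0, 0.001, 0]' | python3 nudge.py
```

```text
clock: 30.02
eef_pos: [0.6198, -0.0843, 0.0449]
ee_rot: [3.141, 0.0, 1.629]
contact_force: [-2.0, -0.3, 3.1]
opening: 0.016
grasp_force: 59.1
clock: 30.18
eef_pos: [0.6199, -0.0843, 0.0447]
ee_rot: [3.14, 0.0, 1.629]
contact_force: [-6.8, -0.4, 17.4]
opening: 0.0163
grasp_force: 61.0
```

Contact. Backing off 1 mm, releasing, rising clear and checking.

```bash
echo '[0, 0, -0.001, 0, 0, 0, -0.001, 0]' | python3 nudge.py; echo '[0, 0, 0, 0, 0, 0, 0, 0, 0, 0, 0, 0, 0, 0, 0, 0]' | python3 nudge.py 0.04; echo '[0, 0, -0.01, 0, 0, 0, -0.04, 0, 0, 0, -0.08, 0, 0, 0, -0.12, 0, 0, 0, -0.12, 0]' | python3 nudge.py; echo '[0.01, -0.04, 0, 0, 0.02, -0.08, 0, 0, 0.03, -0.12, 0, 0, 0.05, -0.16, 0, 0, 0.08, -0.19, 0, 0, 0.11, -0.2, 0, 0, 0.14, -0.2, 0, 0, 0.17, -0.2, 0, 0, 0.2, -0.2, 0, 0, 0.2, -0.2, 0, 0]' | python3 nudge.py; echo '[0, 0, 0, 0, 0, 0, 0, 0, 0, 0, 0, 0]' | python3 nudge.py
python3 - <<'E'
from ring import *
for n in("top","side"):
    im=manip.camera(n);cv2.imwrite(f"pics/{n}7.png",im[:,:,::-1])
a=cv2.resize(cv2.imread("pics/top7.png")[140:290,130:450],None,fx=2.5,fy=2.5,interpolation=2);b=cv2.resize(cv2.imread("pics/side7.png")[145:275,220:350],None,fx=1.7,fy=1.7,interpolation=2)
o=np.zeros((600,800,3),np.uint8);o[:375,:800]=a;o[378:378+b.shape[0],:b.shape[1]]=b[:222];cv2.imwrite("pics/c10.png",o)
E
```

```text
clock: 30.35
eef_pos: [0.6199, -0.0842, 0.0449]
ee_rot: [3.141, 0.0, 1.629]
contact_force: [-1.2, -1.0, 7.4]
opening: 0.0164
grasp_force: 59.6
clock: 30.68
eef_pos: [0.6196, -0.0841, 0.0441]
ee_rot: [-3.141, -0.0, 1.629]
contact_force: [0.2, -1.1, -0.1]
opening: 0.0395
grasp_force: 0.0
clock: 31.1
eef_pos: [0.6225, -0.0845, 0.1731]
ee_rot: [3.131, 0.002, 1.629]
contact_force: [2.1, -0.4, 1.9]
opening: 0.0399
grasp_force: 0.0
clock: 31.93
eef_pos: [0.4081, 0.1078, 0.1652]
ee_rot: [3.14, -0.001, 1.632]
contact_force: [-0.6, -0.7, 0.3]
opening: 0.0399
grasp_force: 0.0
clock: 32.18
eef_pos: [0.4085, 0.1033, 0.1645]
ee_rot: [3.141, 0.0, 1.628]
contact_force: [-0.5, -0.2, -1.0]
opening: 0.0401
grasp_force: 0.0
```

View pics/c10.png

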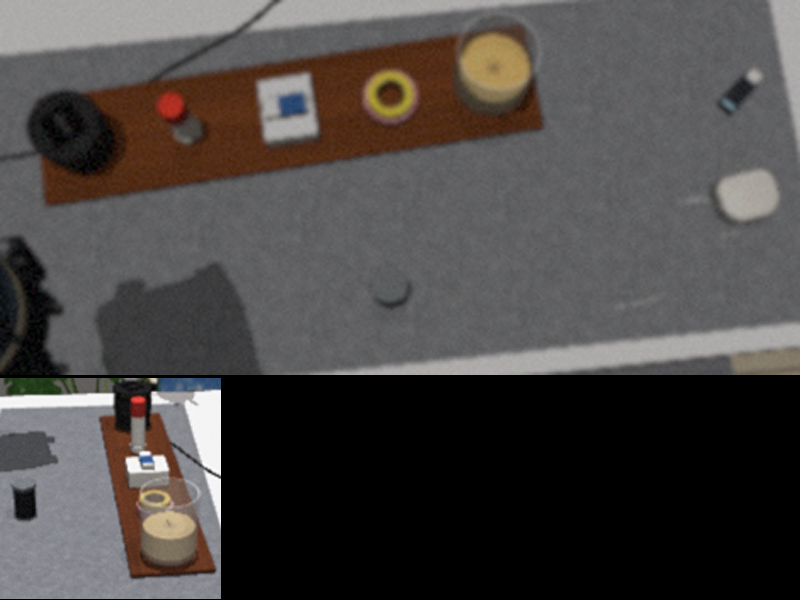

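The top view shows the row of lens, glue stick (199,183), block (245,183) with the eraser centred on it, and stacked rolls (286,179), then the jar. The film can and earbuds haven't moved, and the gripper is clear.

```bash
python3 -c "
from workcell import manip
print(manip.sign_off())"
```

```text
the job is handed in; nothing more can be done
None
```

The stationery is set out as asked and the job is handed in at about 32 s. By camera the row sits within about 1–3 mm of the board's centre line and spacing, everything is released, and the film canister and earbud case were not touched.

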